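# Move the welded bracket from the vise into the bridge nest

## Task

Open the vise's sliding jaw fully while the finished bracket stays put, then lift the bracket out and lay it down flat on the clear table top, letting go of it so that it can be taken afresh by the tube. Then slide its flat tongue under the nest's low bridge from the apron side until the tube's shoulder meets the bridge edge, and leave it there lying flat on the apron, with the jaw left open and the other tools and parts undisturbed.

Things in the scene. Friction and masses are not known exactly. Their poses are not given: they have to be found in the camera images.
- bracket: aluminium weldment (mm): closed square tube, 40 wide and tall, x -90 to 0, z 0 to 40; welded to its front end a flat tongue 36 wide, 10 thick, x 0 to 90, z 12 to 22. Origin on the underside below the shoulder (tube's front end); x along the tongue, z up. About 210 g, balances near x -12. It starts with the tube between the vise jaws, the tongue sticking out
- tongue_tip (a point): the middle of the end face of the bracket's tongue, 90 mm along x and 17 mm up from the bracket's origin
- vise: steel vise fixed to the table (mm). Origin at table height below the clamped bracket's shoulder, x towards the tongue. The tube lies on the bed: 30 tall, x -95 to 5, y -60 to 130. Both jaws x -85 to -5: fixed jaw y -48 to -20, top at 75; sliding jaw y 20 to 45 when shut, with a lip at 72 to 80 high that overlaps the tube top by 8. Open, the gap of 65 is too narrow for fingers beside the tube
- jaw (a joint): how far the vise's sliding jaw is open, along the vise's +y: 0 shut on the part, 0.024 m fully open; it slides with about 4 N of friction and stays where left
- jaw_post (a point): grip point on the upright round steel handle post of the sliding jaw: on its axis, 112 mm above the table. Post 18 mm diameter, top at 125 mm, free all round down to 80 mm; at x -45, y 75 mm from the vise's origin when shut
- nest: steel nest fixed to the table (mm): base plate x -100 to 100, 120 wide, top 10 above the table; roof x 0 to 85, underside 38 and top 50 above the table, over a straight passage along x, 42 wide, between side walls, open at both ends. Plate at x below 0 is the bare apron. Origin at table height below the middle of the roof's front edge. Home: the bracket's origin is 10 above it, x axes alike
- brush: bystander, leave alone: hand brush lying flat, handle along its x, sizes in mm; origin at its underside near its middle
- hammer: bystander, leave alone: hammer lying flat, handle towards its -x, sizes in mm; origin at its underside near its middle
- wrench: bystander, leave alone: steel wrench lying flat along its x, sizes in mm; origin at its underside near its middle
- spray: bystander, leave alone: upright grey spray can, 60 diameter, 150 tall, sizes in mm; origin at its underside near its middle
- square: bystander, leave alone: flat steel square, legs about 100 and 85, up to 14 thick, sizes in mm; origin at its underside near its middle
- offcut: bystander, leave alone: square steel tube offcut, open both ends, 100 long along its x, 30 wide, 30 tall; shorter and thinner than the bracket and without tongue, sizes in mm; origin at its underside near its middle
- clamp: bystander, leave alone: bar clamp lying flat, 200 long along its x, with two arms 65 to its +y and a wooden handle, 24 thick, sizes in mm; origin at its underside near its middle
Not all that is in view belongs to the job. What is shaped like the vise but green is not meant.

How it is judged:
On the way, in this order (a step that is already met when the one before it is completed fails the run):
1. the jaw is open by at least 15 mm and the bracket still lies on the vise bed, within 10 mm of where it started (value of joint jaw above 0.015 m and distance of bracket from where it was at the start of the episode below 0.01 m), for 0.1 s.
2. the bracket is lifted at least 20 mm off the vise bed (z of bracket in the frame of vise above 0.05 m), for 0.1 s.
3. the bracket lies flat on the table top, released and at rest (contact force between the fingers and bracket below 0.1 N and linear speed of bracket below 0.02 m/s and angle between bracket's own z axis and vertical below 0.06 rad and height (world z) of bracket below 0.006 m), for 0.2 s.
At the end, for the whole second after the job is handed in: The bracket lies flat (within 0.06 rad) on the nest's apron, tongue under the bridge, its shoulder within 5 mm of the bridge edge, 6 mm of the passage's middle line and 0.09 rad of its direction, released and at rest; the vise jaw is open by at least 15 mm (contact force between the fingers and bracket below 0.1 N and linear speed of bracket below 0.02 m/s and angle between bracket's own z axis and vertical below 0.06 rad and x of bracket in the frame of nest between -0.005 and 0.005 m and y of bracket in the frame of nest between -0.006 and 0.006 m and height (world z) of bracket between 0.007 and 0.014 m and x of tongue_tip in the frame of nest above 0.08 m and angle between the x axis of bracket and the x axis of nest, either way round below 0.09 rad and value of joint jaw above 0.015 m); the robot touches nothing.
It fails at once if a bystander is moved by more than 30 mm (distance of any of brush, hammer, wrench, spray, square, offcut, clamp from where it was at the start of the episode above 0.03 m).
It also fails if it takes over 70 s, if anything falls off the work surface, if the arm or the gripper's body presses on something with over 40 N, if the wrist force passes 120 N, or if a joint passes its speed limit or range.

## Robot

A 6-joint arm with a two-finger parallel gripper is mounted at the origin on the work surface. World frame = base frame: x ahead of the robot, y to its left, z up, the work surface at z = 0. Lengths are in m, angles in rad, forces in N, time in s.
With the tool pointing down it reaches from about 0.35 to 0.975 m from the base axis. Payload 7.1 kg.
Tool frame: the origin (TCP) lies at the very end of the fingers, on their centre line; the grasp point (between the pads) lies r.grip_depth behind it (r.grip_depth is the distance from the TCP to the grasp point, in m); x points along the fingers, z is the direction in which the jaws open and shut, and the axes are right-handed (so a half turn about x gives the same grasp; the last joint's range is limited). The gripper opens to 88 mm and grips with 3 to 60 N. Pads are 20 mm wide; open, the fingers measure 115 mm over their backs; the gripper's body (75 mm by 178 mm) begins 61 mm behind the grasp point.
Start: joints at [1.137, 0.423, 1.63, -0, 1.089, -0.019], TCP at [0.252, 0.572, 0.223] pointing down, gripper open.
Joint ranges: [-3, 3], [-0.9, 2.11], [0.09, 2.58], [-1.31, 4.45], [0.11, 2.69], [-2.54, 2.54]. Speed limits (rad/s): [2.39, 2.39, 3.01, 3.14, 3.14, 3.14].

## Interface

Orientations are given as a rotation vector (axis times angle).
In Python, from workcell import readout, eyes, workorder, r gives the robot as it stands. The module is installed in compiled form; this text tells all that it offers.
- The arm moves only by the tool carry_out, never from a script. Its argument "moves" is a list of rows, each a list of 7 numbers: the turn, a rotation vector about the tool's x, y, z in rad, then the shift along the tool's x, y, z in mm, then the closure in counts, from 0 (fully open) to 255 (shut). A call has 1 to 10 rows; each row shifts and turns the commanded pose from where the row before left it, along the tool's axes as they then stand; what a row does not reach is not made up. A row lasts 1/10 s, in which the tool goes at most 50 mm and 8.59 degrees, less where a joint would pass 70% of its speed; a pose out of reach is approached as far as the arm can. A call is refused whole if a number of a shift passes 50 or a number of a turn 0.15, either way. A call with a gripper value outside its range is refused whole. The fingers move at their own pace and stop on an object; "force" is the grip in N (left out, the last holds). Time passes only in rows, so rows that do not move let the fingers close. It gives the time, the measured TCP pose, the force and the opening at its end, in the units of the state.
- readout.get_obs(): the state, without advancing time (a new reading comes with each control period).
- eyes.read_camera(name): name is "scene" or "side" or "wrist"; returns a dict with "img" (384x512x3 uint8, red, green, blue), "intrinsics" (3x3 intrinsics, pixels), "eye" and "rotation" of the camera in the world. Camera axes: x right, y down, z forward; pixel columns grow to the right and rows downward; lengths in m; the calibration is good to about 2 mm. The wrist camera is an equidistant fisheye: a pixel r from the principal point sees the ray r / f radians off the axis. A picture is of the moment at which its call begins. There is no depth.
- workorder.close_job(): hands the job in, once; it reports no verdict.
The state is a dict: "clock": time; "joint_pos": joint angles; "qvel": joint speeds; "tau": joint torques, N m; "eef_pos": TCP position; "tool_rot": TCP orientation; "contact_force": force on the tool from outside, world axes, zero at the start; "torque": the same for the moment, N m; "opening": opening from 0.0 (shut) to 1.0 (fully open).
Only numpy, scipy, OpenCV 4.12 (cv2) and the standard library are available. Lean on these libraries where they do the work, as an engineer would, in place of code of your own. Each camera call takes 0.05 s, during which the arm holds its last target. There are 200 camera calls.

## Working session

There is one attempt and no reset: what is moved stays moved. The work goes in short steps, Python scripts to look and compute and a tool call to move; the robot and the scene stay as the last step left them, time stands still between calls to the robot, and variables do not carry over. Pictures are saved under pics/ and viewed, about 8 in all and at most 12, crops included, and the job is handed in when it is done.

Besides the shell and the picture viewer there is one more tool, called after "Call:" as name(argument=value, ...), one argument or row to a line, values as JSON. carry_out: Moves the arm, as the interface text tells. Its arguments: {"type":"object","properties":{"moves":{"type":"array"},"force":{"type":"number"}},"required":["moves"]}

```bash
mkdir -p pics; cat > h.py <<'E'
import numpy as np, cv2
from scipy.spatial.transform import Rotation as R
from workcell import readout, eyes, workorder, r
def grab(n,fn=None):
    c=eyes.read_camera(n); 
    if fn: cv2.imwrite('pics/'+fn,c['img'][:,:,::-1])
    np.savez('pics/'+n+'.npz',**c); return c
def load(n): return dict(np.load('pics/'+n+'.npz'))
def ray(c,u,v,wrist=False):
    K=c['intrinsics']; x=(u-K[0,2])/K[0,0]; y=(v-K[1,2])/K[1,1]
    if wrist:
        t=np.hypot(x,y); s=np.sin(t)/max(t,1e-9); d=np.array([x*s,y*s,np.cos(t)])
    else: d=np.array([x,y,1.])
    return c['rotation']@d
def at(c,u,v,z,wrist=False):
    d=ray(c,u,v,wrist); e=c['eye']; return e+d*(z-e[2])/d[2]
def proj(c,P,wrist=False):
    p=(np.atleast_2d(P)-c['eye'])@c['rotation']; K=c['intrinsics']
    if wrist:
        n=np.hypot(p[:,0],p[:,1]); t=np.arctan2(n,p[:,2]); q=p[:,:2]/n[:,None]*t[:,None]
    else: q=p[:,:2]/p[:,2:]
    return q*[K[0,0],K[1,1]]+[K[0,2],K[1,2]]
E
python3 - <<'E'
from h import *
a=grab('scene');b=grab('side')
w=grab('wrist','w0.png')
for n,c in(('s',a),('d',b)):
    cv2.imwrite(f'pics/{n}0.png',cv2.resize(c['img'][:,:,::-1],(800,600),interpolation=cv2.INTER_CUBIC)); print(n,c['eye'],c['rotation'].round(3).tolist(),c['intrinsics'].tolist())
print(w['eye'],w['rotation'].round(3),w['intrinsics']); o=readout.get_obs();print(o, r.grip_depth)
print(R.from_rotvec(o['tool_rot']).as_matrix().round(3))
E
```

```text
s [ 1.5508405  -0.19714497  1.28731564] [-1.973, -1.578, 0.598] [[386.6394841104969, 0.0, 256.80431309611674], [0.0, 386.6394841104969, 188.84791302314565], [0.0, 0.0, 1.0]]
d [0.46462721 1.4706722  0.92198486] [-0.123, 2.692, -1.584] [[422.0513517880555, 0.0, 262.6361723432473], [0.0, 422.0513517880555, 185.90388771879688], [0.0, 0.0, 1.0]]
[0.17984614 0.60288831 0.38407642] [2.419 1.578 0.23 ] [[297.31863964   0.         257.40103899]
 [  0.         297.31863964 191.29581342]
 [  0.           0.           1.        ]]
{'clock': 0.15, 'joint_pos': array([ 1.13700113e+00,  4.23665007e-01,  1.63046791e+00, -2.85484798e-06,
        1.08863155e+00, -1.90038919e-02]), 'qvel': array([ 0.00048497, -0.00088999, -0.00231248,  0.00053955, -0.00050642,
        0.00035752]), 'tau': array([-4.58995910e-04, -5.44981956e+01, -2.73918700e+01,  6.42458489e-02,
        2.05005199e-02, -5.99910436e-05]), 'eef_pos': array([0.25167741, 0.57162868, 0.22209875]), 'tool_rot': array([-0.89911033,  1.37836057,  0.89808468]), 'contact_force': array([-0.79580605, -0.25159064, -0.13907615]), 'torque': array([-0.02542909,  0.00217956,  0.04481682]), 'opening': 0.9995914109208346} 0.0187
[[-0.    -0.915  0.403]
 [-0.001  0.403  0.915]
 [-1.     0.    -0.001]]
```

View pics/s0.png

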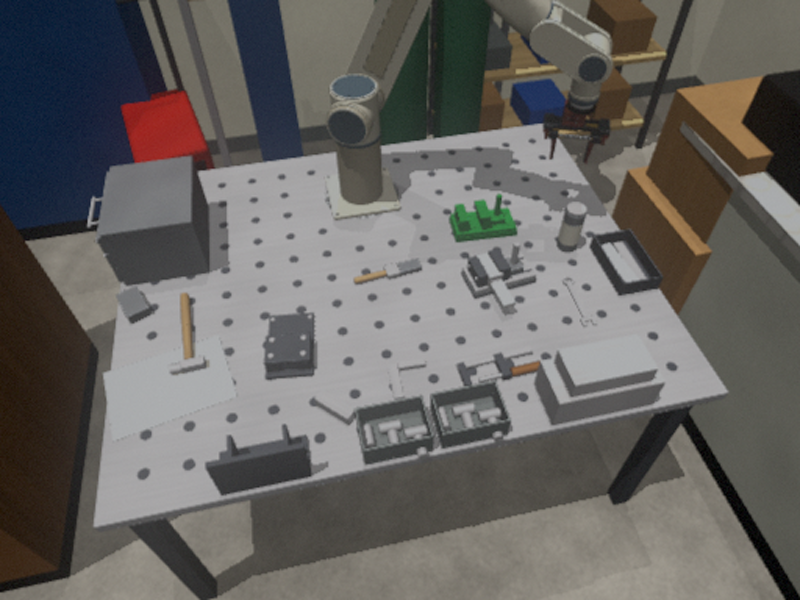

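View pics/d0.png

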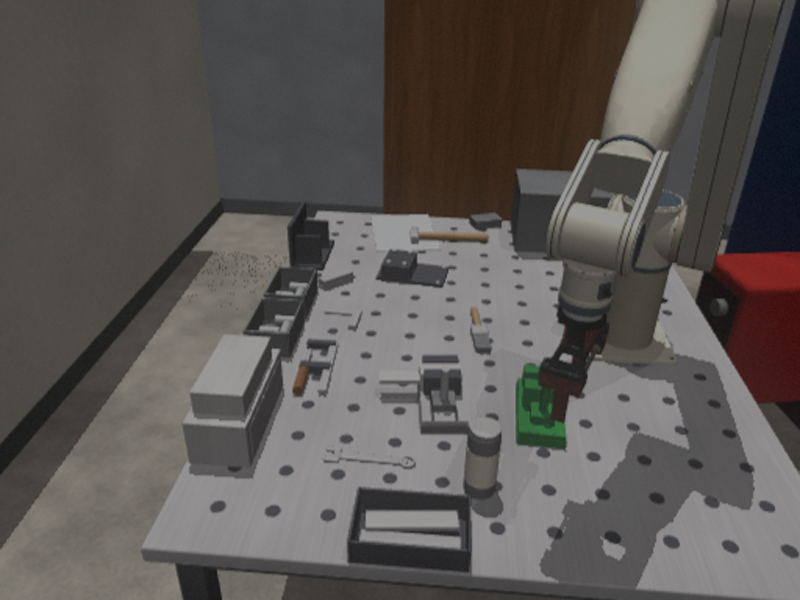

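The scene view (800x600) shows a green vise at (483,220), which is the decoy. The grey vise with the bracket is at (497,275), its tongue pointing to (512,305). The nest is at (290,345). The offcut is probably at (335,410), and the other bystanders are clearly visible. I'll confirm in an enlarged crop.

```bash
sed -i "s/    np.savez/    c=dict(c);c['rotation']=R.from_rotvec(c['rotation']).as_matrix()\n    np.savez/" h.py
python3 - <<'E'
from h import *
a=grab('scene');b=grab('side')
def crop(c,u,v,w,h,W,H): return cv2.resize(c['img'][v:v+h,u:u+w,::-1],(W,H),interpolation=cv2.INTER_CUBIC)
g=np.vstack([np.hstack([crop(a,285,145,80,60,400,300),crop(a,155,190,80,60,400,300)]),np.hstack([crop(b,230,215,80,60,400,300),crop(b,225,150,80,60,400,300)])])
g=np.clip(g.astype(float)*1.5,0,255).astype(np.uint8)
cv2.imwrite('pics/c1.png',g)
for p in [(497,275),(290,345),(335,410),(573,225)]: print(at(a,p[0]*.64,p[1]*.64,.04).round(3))
E
```

```text
[0.483 0.303 0.04 ]
[ 0.596 -0.288  0.04 ]
[ 0.809 -0.203  0.04 ]
[0.338 0.592 0.04 ]
```

View pics/c1.png

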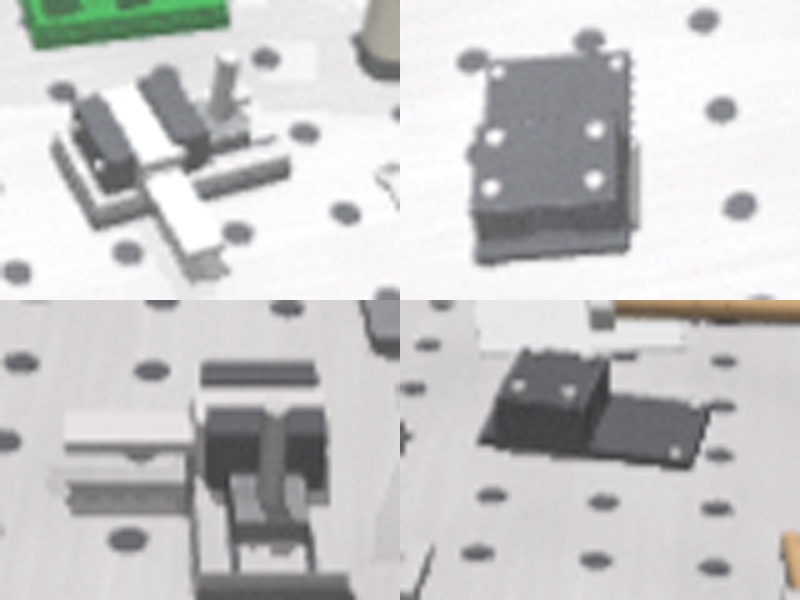

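```bash
cat > fit.py <<'E'
from h import *
from scipy.optimize import least_squares
a=load('scene');b=load('side')
def fit(S,D,offS,offD,x0):
    def res(p,raw=False):
        T=R.from_euler('z',p[2]).as_matrix(); o=[]
        for c,L,off in((a,S,offS),(b,D,offD)):
            L=np.array(L,float); P=L[:,2:]/1000@T.T+[p[0],p[1],0]
            o.append(proj(c,P)-(L[:,:2]/5+off))
        o=np.vstack(o); return o if raw else o.ravel()
    f=least_squares(res,x0,loss='soft_l1',f_scale=.5); print(f.x.round(4),res(f.x,True).round(1).tolist()); return f.x
fit([(185,261,90,-18,52),(227,244,90,18,52),(228,57,-45,75,125),(95,228,5,-60,0),(55,140,-95,-60,30),(290,152,5,130,30)],
 [(65,145,90,18,52),(65,112,90,-18,52),(273,115,-45,75,125)],(285,145),(230,215),[.5,.3,.2])
fit([(75,264,100,-60,0),(230,250,100,60,0),(87,62,-100,-60,10),(230,52,-100,60,10)],
 [(291,167,-100,60,0),(310,103,-100,-60,10),(82,143,100,60,0)],(155,190),(225,150),[.6,-.28,0])
E
python3 fit.py
```

```text
[0.5091 0.2899 0.1155] [[0.6, -2.0], [0.0, -0.9], [0.1, -0.6], [0.0, 0.6], [-0.4, -2.2], [1.1, 0.4], [-0.3, -0.8], [-0.3, -0.4], [0.2, -2.5]]
[ 0.5668 -0.288  -0.125 ] [[0.3, -0.2], [-0.1, 0.1], [-0.0, -0.7], [-0.3, -0.9], [-0.3, 0.2], [-0.1, -0.6], [-1.2, -0.1]]
```

```bash
cat > plan.py <<'E'
from h import *
V=(.509,.290,.1155); N=(.567,-.288,-.125)
def W(F,x,y,z=0):
    c,s=np.cos(F[2]),np.sin(F[2]); return np.array([F[0]+(x*c-y*s)/1e3,F[1]+(x*s+y*c)/1e3,z/1e3])
def plan(P,ang):
    o=readout.get_obs(); Rc=R.from_rotvec(o['tool_rot']); z=np.array([np.cos(ang),np.sin(ang),0]);x=np.array([0,0,-1.])
    T=np.column_stack([x,np.cross(z,x),z]); d=(Rc.inv()*R.from_matrix(T)).as_rotvec()
    print('tcp',o['eef_pos'].round(4),'t',o['clock'],'turn',d.round(3),'shift mm (turned tool)',(T.T@(P-o['eef_pos'])*1e3).round(1),'f',o['contact_force'].round(1),'open',round(o['opening'],3),'j',o['joint_pos'].round(2))
E
python3 - <<'E'
from plan import *
P=W(V,-45,75,170); print(P); plan(P,np.pi/2+V[2])
a=load('scene')
for p in [(405,310),(390,270),(405,375),(430,320)]: print(p,at(a,p[0]*.64,p[1]*.64,0).round(3))
E
```

```text
[0.45565657 0.35931434 0.17      ]
tcp [0.2517 0.5718 0.2223] t 0.25 turn [-0.53  -0.001 -0.   ] shift mm (turned tool) [  52.3 -178.1 -234.5] f [-0.3  0.1 -0.5] open 0.997 j [ 1.14  0.42  1.63 -0.    1.09 -0.02]
(405, 310) [0.517 0.031 0.   ]
(390, 270) [0.36  0.021 0.   ]
(405, 375) [ 0.724 -0.016  0.   ]
(430, 320) [0.566 0.089 0.   ]
```

Call:
carry_out(
  moves=[
    [-0.13,0,0,0,0,0,0],
    [-0.13,0,0,0,0,0,0],
    [-0.13,0,0,0,0,0,0],
    [-0.14,0,0,0,0,0,0],
    [0,0,0,0,-30,-40,0],
    [0,0,0,0,-30,-40,0],
    [0,0,0,0,-30,-40,0],
    [0,0,0,0,-30,-40,0],
    [0,0,0,0,-30,-40,0],
    [0,0,0,0,-28,-35,0],
  ],
)

```text
clock: 1.25
eef_pos: [0.4569, 0.3571, 0.2228]
tool_rot: [-1.293, 1.153, 1.293]
contact_force: [1.0, -0.7, -0.6]
opening: 0.999
```

Call:
carry_out(
  moves=[
    [0,0,0,20,0,0,0],
    [0,0,0,20,0,0,0],
    [0,0,0,0,0,0,0],
    [0,0,0,0,0,0,0],
  ],
)

```text
clock: 1.65
eef_pos: [0.4555, 0.359, 0.1827]
tool_rot: [-1.294, 1.153, 1.294]
contact_force: [-0.0, 0.6, 0.1]
opening: 1.001
```

```bash
python3 - <<'E'
from plan import *
w=grab('wrist','w1.png'); plan(W(V,-45,75,170),np.pi/2+V[2])
print(proj(w,np.array([W(V,-45,75,125),W(V,90,18,52),W(V,90,-18,52),W(V,5,130,30),W(V,5,-60,30),W(V,-5,-48,75)]),True).round(0).tolist())
E
```

```text
tcp [0.4558 0.3595 0.1833] t 1.7 turn [0. 0. 0.] shift mm (turned tool) [13.3  0.2 -0.1] f [ 0.3 -0.4 -0.2] open 0.998 j [ 0.65  0.41  1.76  0.    0.97 -1.04]
[[259.0, 207.0], [211.0, 292.0], [182.0, 290.0], [306.0, 220.0], [146.0, 219.0], [141.0, 226.0]]
```

View pics/w1.png

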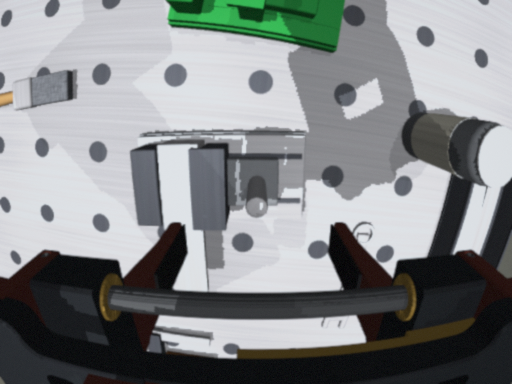

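Post top appears at (258,207), within 1 px of the prediction, and the pose estimate is good. Next: go down, grip the post and pull.

Call:
carry_out(
  moves=[
    [0,0,0,30,0,0,0],
    [0,0,0,30,0,0,0],
    [0,0,0,15,0,0,0],
    [0,0,0,12,0,0,0],
    [0,0,0,0,0,0,120],
    [0,0,0,0,0,0,255],
    [0,0,0,0,0,0,255],
    [0,0,0,0,0,0,255],
    [0,0,0,0,0,0,255],
    [0,0,0,0,0,0,255],
  ],
  force=25,
)

```text
clock: 2.7
eef_pos: [0.4559, 0.3591, 0.0961]
tool_rot: [-1.294, 1.152, 1.293]
contact_force: [0.3, 0.0, -1.0]
opening: 0.498
```

Call:
carry_out(
  moves=[
    [0,0,0,0,0,3,255],
    [0,0,0,0,0,3,255],
    [0,0,0,0,0,3,255],
    [0,0,0,0,0,3,255],
    [0,0,0,0,0,3,255],
    [0,0,0,0,0,3,255],
    [0,0,0,0,0,3,255],
    [0,0,0,0,0,2,255],
    [0,0,0,0,0,1,255],
    [0,0,0,0,0,0,255],
  ],
)

```text
clock: 3.7
eef_pos: [0.4533, 0.3806, 0.0957]
tool_rot: [-1.297, 1.155, 1.293]
contact_force: [5.4, -15.9, 6.7]
opening: 0.201
```

Call:
carry_out(
  moves=[
    [0,0,0,0,0,0,255],
    [0,0,0,0,0,0,0],
    [0,0,0,0,0,0,0],
    [0,0,0,0,0,0,0],
    [0,0,0,0,0,0,0],
    [0,0,0,0,0,0,0],
    [0,0,0,0,0,0,0],
    [0,0,0,0,0,0,0],
    [0,0,0,-40,0,0,0],
    [0,0,0,-40,0,0,0],
  ],
)

```text
clock: 4.7
eef_pos: [0.452, 0.3822, 0.1753]
tool_rot: [-1.294, 1.156, 1.295]
contact_force: [1.3, 0.2, 0.6]
opening: 0.973
```

```bash
python3 - <<'E'
from plan import *
P=W(V,21,0,150); print(P); plan(P,np.pi/2+V[2])
E
```

```text
[0.52986008 0.29242011 0.15      ]
tcp [0.452  0.3822 0.1753] t 4.7 turn [-0.    -0.002 -0.003] shift mm (turned tool) [ 25.3 -67.  -98.1] f [1.3 0.2 0.6] open 0.973 j [ 0.68  0.43  1.74  0.    0.97 -1.  ]
```

Call:
carry_out(
  moves=[
    [0,0,0,0,-33,-32,0],
    [0,0,0,0,-34,-32,0],
    [0,0,0,0,0,-34,0],
    [0,0,0,0,0,0,0],
    [0,0,0,0,0,0,0],
  ],
)

```text
clock: 5.2
eef_pos: [0.5308, 0.2927, 0.1756]
tool_rot: [-1.292, 1.154, 1.293]
contact_force: [-0.2, 0.9, 0.3]
opening: 0.998
```

```bash
python3 - <<'E'
from plan import *
w=grab('wrist','w2.png'); plan(W(V,21,0,34),np.pi/2+V[2])
print(proj(w,np.array([W(V,-45,99,125),W(V,90,18,52),W(V,90,-18,52),W(V,5,130,30),W(V,5,-60,30),W(V,-5,-48,75)]),True).round(0).tolist())
E
```

```text
tcp [0.5306 0.2935 0.1757] t 5.25 turn [-0.001  0.    -0.   ] shift mm (turned tool) [141.7   0.8  -1. ] f [-0.1  1.2 -1.1] open 0.997 j [ 0.49  0.45  1.71  0.    0.98 -1.2 ]
[[388.0, 125.0], [275.0, 246.0], [241.0, 246.0], [375.0, 165.0], [202.0, 164.0], [205.0, 163.0]]
```

View pics/w2.png

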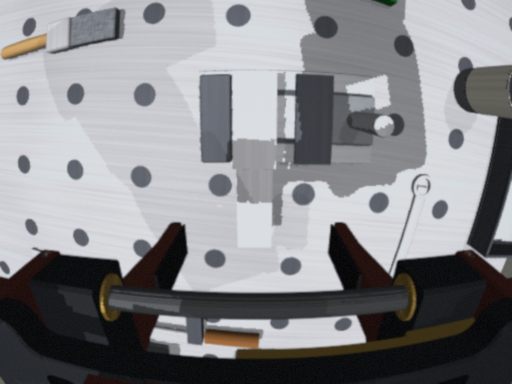

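Jaw is open (post at (384,125)) and the bracket still lies on the bed, its tongue tip at (238–271,247). That is about 3 mm to −z of my tool centre line, so I'll correct for it and descend.

Call:
carry_out(
  moves=[
    [0,0,0,30,0,-4,0],
    [0,0,0,30,0,0,0],
    [0,0,0,30,0,0,0],
    [0,0,0,25,0,0,0],
    [0,0,0,15,0,0,0],
    [0,0,0,10,0,0,0],
    [0,0,0,0,0,0,0],
    [0,0,0,0,0,0,90],
    [0,0,0,0,0,0,110],
    [0,0,0,0,0,0,130],
  ],
  force=30,
)

```text
clock: 6.25
eef_pos: [0.5319, 0.2895, 0.0368]
tool_rot: [-1.294, 1.151, 1.293]
contact_force: [0.2, 0.3, -0.9]
opening: 0.763
```

Call:
carry_out(
  moves=[
    [0,0,0,0,0,0,150],
    [0,0,0,0,0,0,170],
    [0,0,0,0,0,0,190],
    [0,0,0,0,0,0,210],
    [0,0,0,0,0,0,255],
    [0,0,0,0,0,0,255],
    [0,0,0,0,0,0,255],
  ],
  force=30,
)

```text
clock: 6.95
eef_pos: [0.5313, 0.2893, 0.0357]
tool_rot: [-1.294, 1.152, 1.294]
contact_force: [1.0, -0.7, 1.5]
opening: 0.407
```

Call:
carry_out(
  moves=[
    [0,0,0,0,0,0,255],
    [0,0,0,0,0,0,255],
    [0,0,0,-3,0,0,255],
    [0,0,0,-5,0,0,255],
    [0,0,0,-10,0,0,255],
    [0,0,0,-15,0,0,255],
    [0,0,0,-20,0,0,255],
    [0,0,0,-20,0,0,255],
    [0,0,0,-20,0,0,255],
    [0,0,0,-7,0,0,255],
  ],
  force=58,
)

```text
clock: 7.95
eef_pos: [0.5325, 0.2899, 0.139]
tool_rot: [-1.294, 1.148, 1.291]
contact_force: [0.9, 0.1, -2.1]
opening: 0.402
```

```bash
python3 - <<'E'
from plan import *
B=(.60,.09,V[2]) 
plan(W(B,21,0,90),np.pi/2+B[2]); b=grab('side')
cv2.imwrite('pics/d3.png',cv2.resize(b['img'][150:330,180:420,::-1],(800,600),interpolation=cv2.INTER_CUBIC))
E
```

```text
tcp [0.5325 0.2899 0.139 ] t 7.95 turn [-0.     0.002  0.004] shift mm (turned tool) [  49.   -65.  -206.4] f [ 0.9  0.1 -2.1] open 0.402 j [ 0.48  0.5   1.73 -0.    0.91 -1.21]
```

View pics/d3.png

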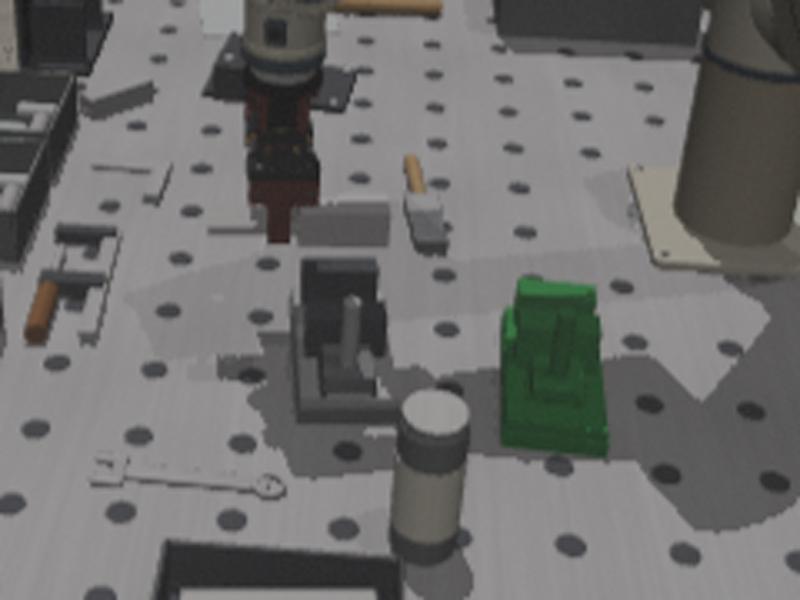

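Bracket at (210–390,225) is held level and clear of the vise. I'll lay it down at about (0.575, 0.05), which is clear table.

Call:
carry_out(
  moves=[
    [0,0,0,0,-4,-30,255],
    [0,0,0,0,-4,-30,255],
    [0,0,0,0,-4,-30,255],
    [0,0,0,0,-4,-30,255],
    [0,0,0,0,-4,-30,255],
    [0,0,0,0,-4,-30,255],
    [0,0,0,0,-4,-30,255],
    [0,0,0,0,-8,-33,255],
    [0,0,0,0,0,0,255],
    [0,0,0,0,0,0,255],
  ],
)

```text
clock: 9.0
eef_pos: [0.5945, 0.0514, 0.1352]
tool_rot: [-1.292, 1.154, 1.293]
contact_force: [0.7, 0.2, -1.8]
opening: 0.4
```

Call:
carry_out(
  moves=[
    [0,0,0,25,0,0,255],
    [0,0,0,25,0,0,255],
    [0,0,0,25,0,0,255],
    [0,0,0,20,0,0,255],
    [0,0,0,10,0,0,255],
    [0,0,0,15,0,0,255],
    [0,0,0,5,0,0,255],
    [0,0,0,3,0,0,255],
    [0,0,0,0,0,0,255],
    [0,0,0,0,0,0,255],
  ],
)

```text
clock: 10.0
eef_pos: [0.5954, 0.052, 0.0083]
tool_rot: [-1.294, 1.152, 1.293]
contact_force: [0.4, -0.2, -1.8]
opening: 0.401
```

Call:
carry_out(
  moves=[
    [0,0,0,1,0,0,255],
    [0,0,0,1,0,0,255],
    [0,0,0,0.5,0,0,255],
    [0,0,0,0,0,0,255],
    [0,0,0,0,0,0,255],
  ],
)

```text
clock: 10.5
eef_pos: [0.5953, 0.0519, 0.0056]
tool_rot: [-1.294, 1.152, 1.293]
contact_force: [-0.3, -0.0, 4.4]
opening: 0.405
```

```bash
python3 -c "
from h import *;o=readout.get_obs();print(o['eef_pos'],o['contact_force'],o['torque'])"
```

```text
[0.59525531 0.051949   0.00563073] [-0.2690509  -0.04734698  4.35975271] [-0.02153592  0.16620612 -0.02181418]
```

Call:
carry_out(
  moves=[
    [0,0,0,0,0,0,120],
    [0,0,0,0,0,0,80],
    [0,0,0,0,0,0,0],
    [0,0,0,0,0,0,0],
    [0,0,0,0,0,0,0],
    [0,0,0,0,0,0,0],
    [0,0,0,0,0,0,0],
    [0,0,0,-20,0,0,0],
    [0,0,0,-40,0,0,0],
    [0,0,0,-40,0,0,0],
  ],
)

```text
clock: 11.5
eef_pos: [0.5941, 0.0519, 0.1055]
tool_rot: [-1.293, 1.154, 1.295]
contact_force: [0.6, -0.5, 0.4]
opening: 1.0
```

Call:
carry_out(
  moves=[
    [0,0,0,-20,0,0,0],
    [0,0,0,0,0,0,0],
    [0,0,0,0,0,0,0],
  ],
)

```text
clock: 11.8
eef_pos: [0.5947, 0.052, 0.125]
tool_rot: [-1.294, 1.152, 1.293]
contact_force: [-0.6, 0.7, -0.3]
opening: 0.999
```

```bash
python3 - <<'E'
from plan import *
w=grab('wrist','w4.png'); B=(.5745,.0495,V[2]); plan(W(B,-25,0,14),np.pi/2+B[2])
print(proj(w,np.array([W(B,90,18,22),W(B,90,-18,22),W(B,0,20,40),W(B,0,-20,40),W(B,-90,20,40),W(B,-90,-20,40)]),True).round(0).tolist())
E
```

```text
tcp [0.5941 0.0519 0.1241] t 11.85 turn [-0.     0.    -0.002] shift mm (turned tool) [110.1  44.7  -0.2] f [-0.   0.7  0. ] open 1.003 j [ 0.07  0.51  1.76  0.    0.88 -1.62]
[[276.0, 256.0], [240.0, 256.0], [282.0, 174.0], [235.0, 174.0], [283.0, 67.0], [234.0, 67.0]]
```

View pics/w4.png

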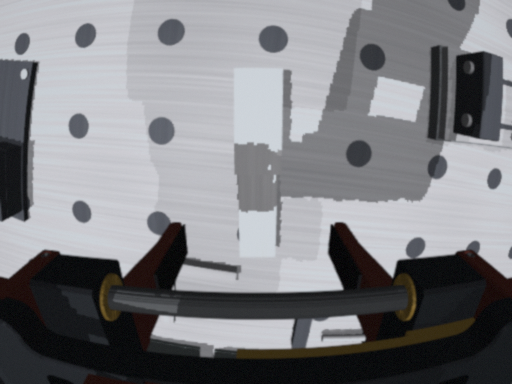

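Bracket lies flat with its tube rear at (234–283,67) and tip at (240–275,257), matching the model within 1 px. Now regrasp by the tube.

Call:
carry_out(
  moves=[
    [0,0,0,0,25,0,0],
    [0,0,0,0,20,0,0],
    [0,0,0,30,0,0,0],
    [0,0,0,30,0,0,0],
    [0,0,0,26,0,0,0],
    [0,0,0,20,0,0,0],
    [0,0,0,10,0,0,0],
    [0,0,0,0,0,0,0],
    [0,0,0,0,0,0,70],
    [0,0,0,0,0,0,90],
  ],
  force=40,
)

```text
clock: 12.85
eef_pos: [0.5508, 0.0468, 0.0099]
tool_rot: [-1.294, 1.152, 1.293]
contact_force: [0.4, 0.2, -0.2]
opening: 0.859
```

Call:
carry_out(
  moves=[
    [0,0,0,0,0,0,110],
    [0,0,0,0,0,0,130],
    [0,0,0,0,0,0,160],
    [0,0,0,0,0,0,200],
    [0,0,0,0,0,0,255],
    [0,0,0,0,0,0,255],
    [0,0,0,0,0,0,255],
  ],
)

```text
clock: 13.55
eef_pos: [0.5503, 0.0468, 0.0094]
tool_rot: [-1.294, 1.152, 1.293]
contact_force: [-0.2, 0.5, 4.6]
opening: 0.456
```

Call:
carry_out(
  moves=[
    [0,0,0,-5,0,0,255],
    [0,0,0,-15,0,0,255],
    [0,0,0,-30,0,0,255],
    [0,0,0,-30,0,0,255],
    [0,0,0,0,0,0,255],
    [0,0,0,0,0,0,255],
  ],
)

```text
clock: 14.15
eef_pos: [0.5505, 0.0468, 0.0901]
tool_rot: [-1.294, 1.151, 1.292]
contact_force: [-0.2, -0.7, -2.0]
opening: 0.453
```

```bash
python3 - <<'E'
from plan import *
# bracket origin at nest x=-110 while 40 mm above: TCP at x=-135
plan(W(N,-135,0,88),np.pi/2+N[2])
E
```

```text
tcp [0.5505 0.0468 0.0901] t 14.15 turn [0.24  0.    0.002] shift mm (turned tool) [   2.1   76.9 -330.1] f [-0.2 -0.7 -2. ] open 0.453 j [ 0.06  0.51  1.87 -0.    0.76 -1.62]
```

Call:
carry_out(
  moves=[
    [0.12,0,0,0,0,0,255],
    [0.12,0,0,0,0,0,255],
    [0,0,0,0,10,-40,255],
    [0,0,0,0,10,-40,255],
    [0,0,0,0,10,-40,255],
    [0,0,0,0,10,-40,255],
    [0,0,0,0,10,-40,255],
    [0,0,0,0,10,-40,255],
    [0,0,0,0,10,-40,255],
    [0,0,0,0,7,-40,255],
  ],
)

```text
clock: 15.15
eef_pos: [0.4318, -0.2618, 0.0878]
tool_rot: [-1.114, 1.267, 1.12]
contact_force: [-0.1, 0.4, -3.5]
opening: 0.451
```

Call:
carry_out(
  moves=[
    [0,0,0,0,0,-10,255],
    [0,0,0,0,0,0,255],
    [0,0,0,0,0,0,255],
  ],
)

```text
clock: 15.45
eef_pos: [0.4322, -0.27, 0.0884]
tool_rot: [-1.115, 1.266, 1.118]
contact_force: [0.6, 0.1, -2.8]
opening: 0.458
```

```bash
python3 - <<'E'
from plan import *
w=grab('wrist','w5.png'); plan(W(N,-135,0,88),np.pi/2+N[2])
print(proj(w,np.array([W(N,-100,60,10),W(N,-100,-60,10),W(N,0,60,50),W(N,0,-60,50),W(N,85,60,50),W(N,85,-60,50)]),True).round(0).tolist())
s=grab('scene')
E
```

```text
tcp [ 0.4325 -0.2697  0.0886] t 15.5 turn [ 0.001  0.001 -0.002] shift mm (turned tool) [ 0.6 -0.8 -1.4] f [-0.4  0.4 -3.1] open 0.455 j [-0.58  0.46  1.97  0.    0.71 -2.03]
[[323.0, 236.0], [191.0, 236.0], [320.0, 346.0], [194.0, 346.0], [310.0, 395.0], [204.0, 395.0]]
```

View pics/w5.png

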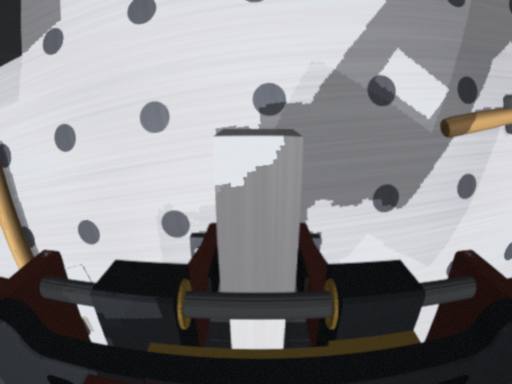

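```bash
python3 - <<'E'
from plan import *
w=load('wrist'); g=cv2.cvtColor(w['img'],cv2.COLOR_RGB2GRAY)
print(g[230:252:2,184:204]); print(g[230:252:2,308:330])
E
```

```text
[[104 107 107 120 156 196 213 214 215 216 216 215 215 216 212 203 198 198
  199 201]
 [104 109 125 160 199 218 215 192 171 170 168 158 156 155 148 125 116 117
  117 116]
 [121 151 185 213 223 215 173 104  49  34  33  34  35  32  32  32  32  31
   32  36]
 [197 209 217 220 219 187 119  68  51  48  44  45  43  41  42  40  36  39
   38  34]
 [214 215 216 214 208 178 127 106 105 103 103 100  98  96  96  95  94  93
   85  56]
 [216 217 217 217 214 192 137 110 107 108 105 103 101 100 103 102 100  95
   77  43]
 [218 217 217 216 216 194 139 109 104 103 102 102 102 101 101 102  95  76
   47  28]
 [214 213 213 213 211 193 144 110 103 101 101 102 102 102 100  94  78  49
   29  24]
 [212 213 212 212 211 197 150 111 103 102 101  99  93  85  76  63  38  28
   27  22]
 [212 214 213 214 213 202 157 114 101 101 108 131 148 131  79  38  26  25
   24  25]
 [213 215 214 215 216 205 164 116 102 112 147 176 148  92  43  29  24  28
   25  23]]
[[ 82 152 194 205 209 216 216 217 216 214 215 215 214 214 215 214 215 212
  214 213 213 212]
 [ 34  65 102 121 143 183 193 193 178 154 145 145 157 185 209 214 215 2
[... 159 characters left out ...]
2  56 110 175 206 213 213 212
  212 213 212 212]
 [ 24  23  29  35  52  70  72  72  70  72  70  75 102 156 198 213 214 216
  215 215 215 215]
 [ 26  27  26  28  46  73  90  95  94  96  94  96 105 138 190 212 216 215
  217 217 217 218]
 [ 25  26  27  27  31  48  75  90  95  95  96  97 108 143 194 215 219 218
  218 217 218 217]
 [ 25  25  27  25  25  31  49  73  90  94  94 105 136 173 203 213 213 213
  213 214 213 213]
 [ 20  23  26  24  25  24  29  48  67  85  94 117 166 202 211 215 214 214
  214 214 212 213]
 [ 23  26  25  25  23  24  24  27  39  65  85 118 174 205 213 213 214 213
  213 216 213 216]
 [ 24  24  22  23  28  24  25  24  28  33  51 117 190 214 217 217 218 218
  218 219 218 218]]
```

Apron rear corners at (190,236) and (321,236) put the nest about 2.2 mm to −z of the tool plane, with yaw agreeing to better than 0.01 rad. I'll correct and descend to 2 mm above apron height.

Call:
carry_out(
  moves=[
    [0,0,0,0,0,-2.3,255],
    [0,0,0,25,0,0,255],
    [0,0,0,20,0,0,255],
    [0,0,0,15,0,0,255],
    [0,0,0,7,0,0,255],
    [0,0,0,0,0,0,255],
    [0,0,0,0,0,0,255],
  ],
)

```text
clock: 16.25
eef_pos: [0.4329, -0.2732, 0.0226]
tool_rot: [-1.118, 1.265, 1.117]
contact_force: [-0.1, 0.5, -1.5]
opening: 0.451
```

```bash
python3 - <<'E'
from plan import *
plan(W(N,-135,-1.3,21.5),np.pi/2+N[2])
w=grab('wrist'); s=grab('scene'); d=grab('side')
def crop(c,u,v,w,h,W,H): return cv2.resize(c['img'][v:v+h,u:u+w,::-1],(W,H),interpolation=cv2.INTER_CUBIC)
cv2.imwrite('pics/c6.png',np.clip(np.hstack([crop(s,145,155,90,90,400,400),crop(d,220,140,90,90,400,400)])*1.6,0,255).astype(np.uint8))
E
```

```text
tcp [ 0.4329 -0.2732  0.0226] t 16.25 turn [ 0.001 -0.     0.   ] shift mm (turned tool) [1.1 0.1 0.8] f [-0.1  0.5 -1.5] open 0.451 j [-0.59  0.59  1.98 -0.    0.58 -2.03]
```

View pics/c6.png

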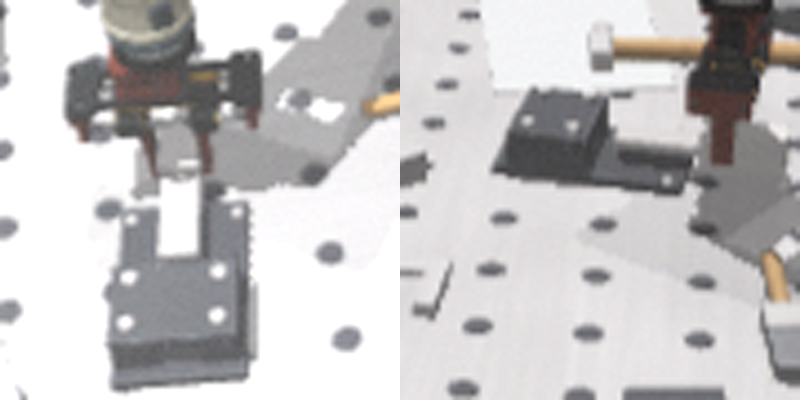

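Tongue (161–205 at row 215) is centred between the apron bolts (130, 237), with its tip just short of the bridge. Now insert, watching the force.

Call:
carry_out(
  moves=[
    [0,0,0,1,0,0,255],
    [0,0,0,0,-6,0,255],
    [0,0,0,0,-6,0,255],
    [0,0,0,0,-6,0,255],
    [0,0,0,0,-6,0,255],
    [0,0,0,0,-6,0,255],
    [0,0,0,0,-6,0,255],
    [0,0,0,0,-6,0,255],
    [0,0,0,0,0,0,255],
  ],
)

```text
clock: 17.3
eef_pos: [0.4752, -0.2788, 0.0212]
tool_rot: [-1.118, 1.265, 1.116]
contact_force: [0.8, 0.1, -1.9]
opening: 0.453
```

Call:
carry_out(
  moves=[
    [0,0,0,0,-7,0,255],
    [0,0,0,0,-7,0,255],
    [0,0,0,0,-7,0,255],
    [0,0,0,0,-7,0,255],
    [0,0,0,0,-7,0,255],
    [0,0,0,0,-7,0,255],
    [0,0,0,0,-7,0,255],
    [0,0,0,0,-3,0,255],
    [0,0,0,0,0,0,255],
  ],
)

```text
clock: 18.2
eef_pos: [0.5262, -0.2851, 0.0212]
tool_rot: [-1.117, 1.265, 1.117]
contact_force: [0.9, 0.0, -2.5]
opening: 0.453
```

```bash
python3 - <<'E'
from plan import *
plan(W(N,-24.2,-1.3,20),np.pi/2+N[2])
E
```

```text
tcp [ 0.5262 -0.2851  0.0212] t 18.2 turn [ 0. -0.  0.] shift mm (turned tool) [  1.2 -16.7   0.9] f [ 0.9  0.  -2.5] open 0.453 j [-0.52  0.67  1.78 -0.    0.69 -1.96]
```

Call:
carry_out(
  moves=[
    [0,0,0,0,-5,0,255],
    [0,0,0,0,-4,0,255],
    [0,0,0,1,-3,0,255],
    [0,0,0,0,-1,0,255],
    [0,0,0,0,0,0,255],
    [0,0,0,0,0,0,255],
  ],
)

```text
clock: 18.8
eef_pos: [0.5384, -0.2866, 0.0201]
tool_rot: [-1.117, 1.266, 1.117]
contact_force: [0.2, 0.0, -2.0]
opening: 0.449
```

Call:
carry_out(
  moves=[
    [0,0,0,0,-1,0,255],
    [0,0,0,0,0,0,255],
  ],
)

```text
clock: 19.0
eef_pos: [0.5396, -0.2868, 0.0202]
tool_rot: [-1.117, 1.266, 1.117]
contact_force: [-0.4, 0.6, -2.3]
opening: 0.45
```

Call:
carry_out(
  moves=[
    [0,0,0,0,-1,0,255],
    [0,0,0,0,0,0,255],
  ],
)

```text
clock: 19.2
eef_pos: [0.5407, -0.2869, 0.0202]
tool_rot: [-1.117, 1.266, 1.117]
contact_force: [-0.7, -0.3, -2.4]
opening: 0.452
```

Call:
carry_out(
  moves=[
    [0,0,0,0,-1,0,255],
    [0,0,0,0,0,0,255],
  ],
)

```text
clock: 19.4
eef_pos: [0.5417, -0.2871, 0.0202]
tool_rot: [-1.117, 1.266, 1.117]
contact_force: [0.9, -0.4, -3.1]
opening: 0.454
```

Call:
carry_out(
  moves=[
    [0,0,0,0,-1,0,255],
    [0,0,0,0,0,0,255],
  ],
)

```text
clock: 19.6
eef_pos: [0.5427, -0.2872, 0.0202]
tool_rot: [-1.117, 1.266, 1.117]
contact_force: [0.0, 0.6, -2.0]
opening: 0.453
```

Call:
carry_out(
  moves=[
    [0,0,0,0,-1,0,255],
    [0,0,0,0,0,0,255],
  ],
)

```text
clock: 19.8
eef_pos: [0.5428, -0.2871, 0.02]
tool_rot: [-1.116, 1.266, 1.118]
contact_force: [-3.0, -0.2, -0.7]
opening: 0.455
```

Call:
carry_out(
  moves=[
    [0,0,0,0,-1,0,255],
    [0,0,0,0,0,0,255],
  ],
)

```text
clock: 20.0
eef_pos: [0.5428, -0.287, 0.0199]
tool_rot: [-1.114, 1.267, 1.12]
contact_force: [-7.1, -0.3, 1.7]
opening: 0.455
```

Shoulder contact (7 N) at the predicted position. Relax, lower onto the apron and release.

Call:
carry_out(
  moves=[
    [0,0,0,0,2,0,255],
    [0,0,0,0.5,0,0,255],
    [0,0,0,0.5,0,0,255],
    [0,0,0,0,0,0,255],
  ],
)

```text
clock: 20.4
eef_pos: [0.5428, -0.2872, 0.0194]
tool_rot: [-1.117, 1.265, 1.116]
contact_force: [-1.9, -0.1, 1.5]
opening: 0.452
```

Call:
carry_out(
  moves=[
    [0,0,0,0.5,0,0,255],
    [0,0,0,0,0,0,255],
  ],
)

```text
clock: 20.6
eef_pos: [0.5428, -0.2872, 0.0194]
tool_rot: [-1.117, 1.265, 1.116]
contact_force: [-3.6, 1.6, 7.0]
opening: 0.45
```

Call:
carry_out(
  moves=[
    [0,0,0,-0.5,0.5,0,125],
    [0,0,0,0,0,0,110],
    [0,0,0,0,0,0,60],
    [0,0,0,0,0,0,0],
    [0,0,0,0,0,0,0],
    [0,0,0,0,0,0,0],
    [0,0,0,0,0,0,0],
    [0,0,0,-20,0,0,0],
    [0,0,0,-40,0,0,0],
    [0,0,0,-40,0,0,0],
  ],
)

```text
clock: 21.6
eef_pos: [0.5414, -0.2867, 0.1195]
tool_rot: [-1.115, 1.266, 1.119]
contact_force: [1.1, -0.4, -0.0]
opening: 0.996
```

Call:
carry_out(
  moves=[
    [0,0,0,-40,0,0,0],
    [0,0,0,-30,30,0,0],
    [0,0,0,0,30,0,0],
    [0,0,0,0,0,0,0],
    [0,0,0,0,0,0,0],
  ],
)

```text
clock: 22.1
eef_pos: [0.4825, -0.2797, 0.1895]
tool_rot: [-1.117, 1.266, 1.116]
contact_force: [0.0, -0.1, -0.5]
opening: 1.003
```

```bash
python3 - <<'E'
from plan import *
w=grab('wrist'); s=grab('scene'); d=grab('side')
def crop(c,u,v,w,h,W,H): return cv2.resize(c['img'][v:v+h,u:u+w,::-1],(W,H),interpolation=cv2.INTER_CUBIC)
top=np.hstack([crop(w,130,60,256,192,400,300),crop(d,220,140,80,60,400,300)])
bot=np.hstack([crop(s,0,60,440,260,510,300),crop(s,285,145,77,80,290,300)])
cv2.imwrite('pics/c7.png',np.vstack([top,bot]))
B=(N[0],N[1],N[2])
print(proj(w,np.array([W(N,0,20,50),W(N,0,-20,50),W(N,-90,20,50),W(N,-90,-20,50),W(N,-100,60,10),W(N,-100,-60,10)]),True).round(1).tolist())
plan(W(N,0,0,0),0)
E
```

```text
[[277.5, 252.1], [242.7, 252.2], [279.5, 175.6], [241.2, 175.6], [310.9, 159.5], [209.0, 159.5]]
tcp [ 0.4833 -0.2798  0.1888] t 22.25 turn [ 1.446  0.    -0.   ] shift mm (turned tool) [188.8  -8.2  83.7] f [ 0.6  0.2 -0.3] open 1.002 j [-0.55  0.37  1.81  0.    0.97 -1.99]
```

View pics/c7.png

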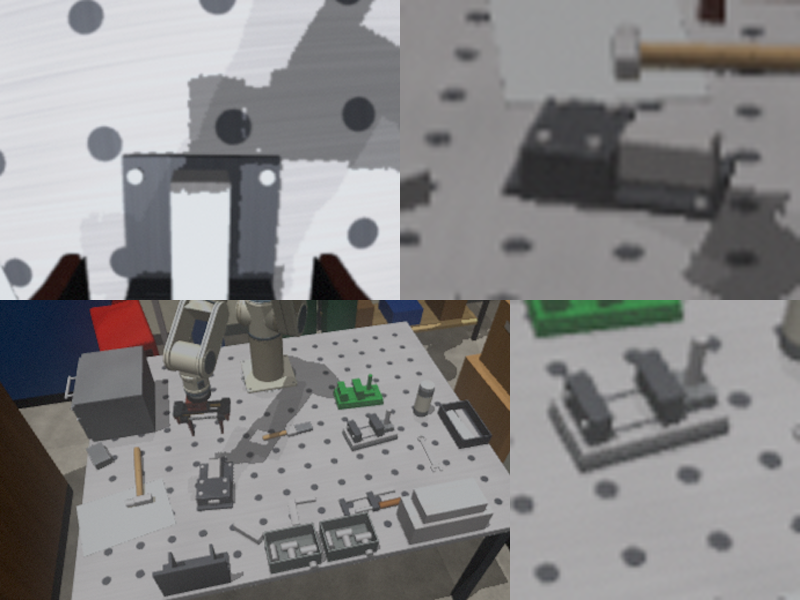

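The tube sits centred on the apron: its mid is at crop column 200.5, and the apron bolts' mid is at 201. It is flush against the bridge. The jaw is open and the bystanders are in place.

```bash
python3 -c "
from workcell import workorder; print(workorder.close_job())"
```

```text
the job is handed in; nothing more can be done
None
```

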